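# Make up two wire-jewellery kits

### The job

Make up the two craft kits from the stock on the table. Into the long three-bay tray go the tall wire spool (in the wide bay) and the bead jar and the flat bead box (one in each narrow bay, either way round); into the short two-bay tray go the squat wire spool (in the wide bay) and the wooden wire-bending jig (in the narrow bay). Set each thing down upright and flat on the floor of its bay without dropping it, let go of everything, and leave the mug, the pliers and the bead organiser where they are.

Things in the scene. Friction and masses are not known exactly. Their poses are not given: they have to be found in the camera images.
- long_tray: White shallow three-bay tray, fixed to the table. Outside 242 mm long (y) by 94 mm (x), 12 mm high; floor 4 mm thick, walls and dividers 5 mm thick, tops level at 12 mm. Origin: centre of the underside, z up. Bays 84 mm deep in x, centred at x = 0: wide bay, 94 mm in y, centre y = +69 mm; two narrow bays, 64 mm in y, centres y = -15 mm (middle) and y = -84 mm (end).
- short_tray: White shallow two-bay tray, fixed to the table. Outside 173 mm long (y) by 94 mm (x), 12 mm high; floor 4 mm thick, walls and dividers 5 mm thick, tops level at 12 mm. Origin: centre of the underside, z up. Bays 84 mm deep in x, centred at x = 0: wide bay, 94 mm in y, centre y = +34.5 mm; narrow bay, 64 mm in y, centre y = -49.5 mm.
- tall_spool: Tall spool of steel craft wire with black end flanges, standing: 46 mm diameter (wound nearly flush, 43 mm between the flanges), 68 mm high, about 0.2 kg. Origin at the centre of the underside; z up along its axis. 
- squat_spool: Squat spool of steel craft wire with black end flanges, standing on a flange: 58 mm diameter (winding 55 mm), only 30 mm high, about 0.16 kg. Origin at the centre of the underside; z up along its axis. 
- bead_jar: Round clear jar of white beads with a white screw cap: 40 mm diameter, 52 mm high, about 0.07 kg, standing. Origin at the centre of the underside; z up along its axis. 
- bead_box: Closed flat rectangular box of clear plastic full of small beads: 64 mm long (its x) by 44 mm wide (its y) by 30 mm high, about 0.09 kg. Origin at the centre of the underside; z up.
- wire_jig: Wire-bending jig: square wooden block 46 x 46 mm (x, y), 28 mm high, with five thin steel pins standing 8 mm out of its top, about 0.08 kg. Origin at the centre of the underside; z up.
- mug: Blue mug, 76 mm diameter, 85 mm high, handle on its +y side; a bystander, not part of the kits. Origin at the centre of the underside.
- pliers: Small pliers with black grips lying flat, about 150 mm long (x, jaws to +x), 50 mm wide, 12 mm high; a bystander. Origin under the joint.
- organiser: Open clear bead organiser with 12 compartments of beads, 90 mm (x) by 240 mm (y) by 30 mm high, beyond the trays; a bystander. Origin at the centre of the underside.
Mind the look-alikes: they are no part of the job. There is more than one size of the wire_jig; the job needs the largest. Leave any black look-alike of the short_tray alone.

How it is judged:
By the outcome, as a careful person would: the job done as asked, in the order asked, and still so for the second after the job is handed in, with the robot touching nothing.
It also fails if it takes over 120 s, if anything falls off the work surface, if the arm or the gripper's body presses on something with over 40 N, if the wrist force passes 120 N, or if a joint passes its speed limit or range.

### The arm

A 6-joint arm with a two-finger parallel gripper is mounted at the origin on the work surface. World frame = base frame: x ahead of the robot, y to its left, z up, the work surface at z = 0. Lengths are in m, angles in rad, forces in N, time in s.
With the tool pointing down it reaches from about 0.25 to 0.775 m from the base axis. Payload 4 kg.
Tool frame: the origin (TCP) lies between the finger pads; the fingertips stand 14 mm ahead of it and the grasp point (between the pads) lies 5 mm behind it (nose_length is the distance from the TCP to the fingertips, in m); z points along the fingers, y is the line along which they close (so a half turn about z gives the same grasp; the last joint's range is limited). The gripper opens to 94 mm and grips with 3 to 60 N. Pads are 16 mm wide; open, the fingers measure 119 mm over their backs; the gripper's body (75 mm by 177 mm) begins 78 mm behind the grasp point.
Start: joints at [1.032, 0.087, 1.371, -0, 1.684, -0.103], TCP at [0.232, 0.499, 0.18] pointing down, gripper open.
Joint ranges: [-3.1, 3.1], [-0.76, 2.03], [0.27, 2.55], [-1.08, 4.22], [0.17, 2.65], [-2.57, 2.57]. Speed limits (rad/s): [2.79, 2.79, 3.14, 3.14, 3.14, 3.14].

### API

Orientations are given as [roll, pitch, yaw] about the fixed x, y, z axes, in that order (R = Rz(yaw) Ry(pitch) Rx(roll)).
In Python, from bench import * gives the robot as it stands.
- The arm moves only by the tool move_arm, never from a script. Its argument "steps" is one flat list of numbers, 7 for each row, row after row: the turn, a rotation vector about the world's x, y, z in rad, then the shift along the world's x, y, z in m, then the opening, from 0 (shut) to 1 (fully open). A call has 1 to 12 rows; each row is the pose to reach, as a shift and turn from the pose commanded when the call began; what a row does not reach only later rows make up. A row lasts 1/10 s, in which the tool goes at most 50 mm and 8.59 degrees, less where a joint would pass 70% of its speed; a pose out of reach is approached as far as the arm can. A call with a gripper value outside its range is refused whole. The fingers move at their own pace and stop on an object; the grip force is fixed at half the most. Time passes only in rows, so rows that repeat a pose let the fingers close. It gives the time, the measured TCP pose, the force, the opening and the grip force at its end, in the units of the state.
- get_obs(): the state, without advancing time (a new reading comes with each control period).
- snapshot(name): name is "side" or "top" or "wrist"; returns (picture, depth): 384x512x3 uint8, red, green, blue; 384x512 float32, m along the optical axis (not along the pixel's ray), 0 where there is no reading.
- camera_model(name): a dict with "fx", "fy", "cx", "cy" (pixels), "rvec" (rotation vector, rad) and "tvec" (3), from world to camera coordinates, as OpenCV has them. Camera axes: x right, y down, z forward; pixel columns grow to the right and rows downward; lengths in m; the calibration is good to about 2 mm. A picture is of the moment at which its call begins: read the wrist's pose just before it. camera_model takes no time and is no camera call; for the wrist camera it gives the pose at the moment of the call.
- close_job(): hands the job in; it is judged then, once.
Trained networks look in the newest picture that a camera, given by its name, has taken for a name from the list of things; names that differ only in an ending like _2 or _b are one class to them, and where a whole thing is asked for, a point or a joint stands for the part that bears it (a point fixed in the world has none). Each returns a list of dicts, best first, with "score" (0 to 1); they miss things now and then, are a little off and sometimes report something else, mostly with a low value. They report only what shows in the picture. A call takes as long as a camera call. They do not tell look-alikes from the thing itself.
- silhouettes(camera, target): "pixels" (384x512 bool, what is visible of it) and "uv" ([column, row] in pixels, amid what is visible of it).
- spot_point(camera, target): "uv" ([column, row] in pixels: a listed point, or the origin of a listed thing).
The state is a dict: "time": time; "joint_positions": joint angles; "qvel": joint speeds; "joint_torque": joint torques, N m; "tool_pos": TCP position; "ee_rot": TCP orientation; "wrist_force": force on the tool from outside, world axes, zero at the start; "wrist_torque": the same for the moment, N m; "width": finger opening in m; "finger_force": force on a finger pad.
Only numpy, scipy, OpenCV 4.12 (cv2) and the standard library are available. Lean on these libraries where they do the work, as an engineer would, in place of code of your own. Each camera call takes 0.05 s, during which the arm holds its last target. There are 200 camera calls.

## Working session

There is one attempt and no reset: what is moved stays moved. The work goes in short steps, Python scripts to look and compute and a tool call to move; the robot and the scene stay as the last step left them, time stands still between calls to the robot, and variables do not carry over. Pictures are saved under pics/ and viewed, at most 14 in all, crops included, and the job is handed in when it is done.

Besides the shell and the picture viewer there is one more tool, called after "Emit:" by a JSON object that holds its "name" and its "arguments". move_arm: Moves the arm, as the interface text tells. Its arguments: {"type":"object","properties":{"steps":{"type":"array"}},"required":["steps"]}

```bash
ls; mkdir -p pics
python3 - <<'E'
from bench import *
import cv2
for n in("top","side"):
    p,d=snapshot(n); cv2.imwrite(f"pics/{n}0.png",p[:,:,::-1])
o=get_obs();print(o)
E
```

```text
pics
{'time': 0.1, 'joint_positions': array([ 1.03187188e+00,  8.78633196e-02,  1.37207247e+00,  1.57847559e-05,
        1.68363339e+00, -1.03103123e-01]), 'qvel': array([-0.00125025, -0.00160279, -0.00234757,  0.00060299, -0.00067359,
        0.00017499]), 'joint_torque': array([ 1.07707281e-03, -3.41252196e+01, -3.03301549e+01,  7.18681980e-02,
        3.03981279e-02, -8.83399321e-05]), 'tool_pos': array([0.2319034 , 0.49811578, 0.17904656]), 'ee_rot': array([-3.13962824e+00, -2.19029533e-04,  2.70577288e+00]), 'wrist_force': array([-0.0845959 , -0.31837575, -0.91040787]), 'wrist_torque': array([-0.02809938, -0.00414641,  0.00327746]), 'finger_force': 0.0, 'width': 0.09364726578118662}
```

View pics/top0.png

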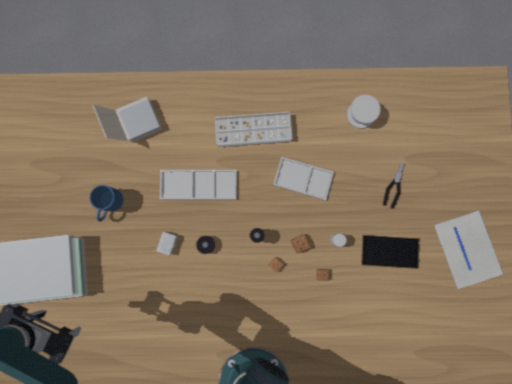

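View pics/side0.png

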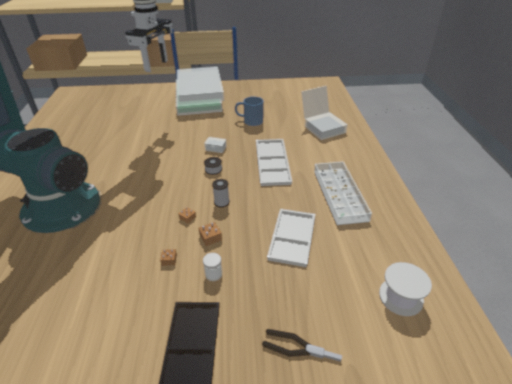

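The top picture shows the long tray at (199,184), the short tray at (304,179), the box at (167,243), the squat spool at (206,244), the tall spool at (257,235), the largest jig at (301,243) and the jar at (340,240). The small jigs are at (277,264) and (323,274), and the black tray is at (390,251). The side view agrees.

```bash
cat > h.py <<'E'
from bench import *
import cv2, numpy as np
def cam(n):
    c=camera_model(n); R=cv2.Rodrigues(np.array(c["rvec"],float))[0]
    return c,R,np.array(c["tvec"],float).ravel()
def cloud(n):
    c,R,t=cam(n); p,d=snapshot(n)
    v,u=np.mgrid[:384,:512]
    P=np.dstack([(u-c["cx"])/c["fx"]*d,(v-c["cy"])/c["fy"]*d,d])
    return p,d,(P-t)@R
def find(n,T,P,d,zmin=0.006,top=None,smin=.3):
    out=[]
    for s in silhouettes(n,T):
        if s["score"]<smin: continue
        m=s["pixels"]&(d>0); Q=P[m]
        if len(Q)<8: continue
        h=np.percentile(Q[:,2],90)
        Q=Q[Q[:,2]>(zmin if top is None else h-top)]
        (x,y),(a,b),th=cv2.minAreaRect(Q[:,:2].astype(np.float32))
        if a<b: a,b,th=b,a,th-90
        th=(th+90)%180-90
        print(T,round(s["score"],2),np.round(s["uv"]),"c",np.round([x,y],4),"size",np.round([a,b],4),"longaxis",round(th,1),"h",round(h,4))
    return out
E
python3 - <<'E'
from h import *
p,d,P=cloud("top")
for T in"long_tray short_tray tall_spool squat_spool bead_jar bead_box wire_jig".split(): find("top",T,P,d,top=.02 if'tray'not in T else None)
c,R,t=cam("wrist");print(c,-R.T@t,R)
E
```

```text
long_tray 0.7 [197. 186.] c [0.6149 0.1714] size [0.2426 0.094 ] longaxis 89.1 h 0.0113
short_tray 0.92 [390. 255.] c [ 0.3953 -0.4313] size [0.1758 0.0939] longaxis 85.7 h 0.0113
short_tray 0.79 [301. 179.] c [ 0.6309 -0.1653] size [0.1719 0.0952] longaxis 73.2 h 0.0113
tall_spool 0.3 [251. 129.] c [ 0.7921 -0.0079] size [0.2398 0.0923] longaxis -86.6 h 0.0277
squat_spool 0.73 [202. 245.] c [0.4241 0.146 ] size [0.0537 0.0525] longaxis 89.2 h 0.033
bead_jar 0.7 [336. 240.] c [ 0.4314 -0.266 ] size [0.0386 0.0333] longaxis 89.2 h 0.0539
bead_box 0.83 [169. 245.] c [0.4301 0.2663] size [0.0627 0.0438] longaxis -18.6 h 0.0336
wire_jig 0.63 [297. 244.] c [ 0.4241 -0.1505] size [0.0457 0.0455] longaxis -64.9 h 0.0311
wire_jig 0.59 [321. 273.] c [ 0.3272 -0.2164] size [0.0336 0.0325] longaxis -1.3 h 0.0244
{'fx': 284.2433543625059, 'fy': 284.2433543625059, 'cx': 253.8236292045668, 'cy': 193.2034038969669, 'rvec': array([-2.44804685, -1.5606988 , -0.21812171]), 'tvec': array([-0.55166346, -0.02887156,  0.39063013])} [0.16152382 0.53243497 0.38494299] [[ 0.42177367  0.90669889  0.0020231 ]
 [ 0.87251181 -0.40647561  0.27111016]
 [ 0.24663762 -0.11258195 -0.9625462 ]]
```

Emit:
{"name": "move_arm", "arguments": {"steps": [0,0,0.436,0.17,-0.5,0.07,1,0,0,0.436,0.17,-0.5,0.07,1,0,0,0.436,0.17,-0.5,0.07,1,0,0,0.436,0.17,-0.5,0.07,1,0,0,0.436,0.17,-0.5,0.07,1,0,0,0.436,0.17,-0.5,0.07,1,0,0,0.436,0.17,-0.5,0.07,1,0,0,0.436,0.17,-0.5,0.07,1,0,0,0.436,0.17,-0.5,0.07,1,0,0,0.436,0.17,-0.5,0.07,1,0,0,0.436,0.17,-0.5,0.07,1,0,0,0.436,0.17,-0.5,0.07,1]}}

```text
time: 1.7
tool_pos: [0.4033, -0.0055, 0.2505]
ee_rot: [-3.14, 0.001, 3.134]
wrist_force: [-0.6, 0.7, 0.4]
width: 0.0944
finger_force: 0.0
```

Run:
```python
from h import *
p,d,P=cloud("wrist"); cv2.imwrite("pics/w1.png",p[:,:,::-1])
for T in"long_tray short_tray tall_spool squat_spool bead_jar bead_box wire_jig".split(): find("wrist",T,P,d,top=.012 if'tray'not in T else None)
o=get_obs();print(o["tool_pos"],o["ee_rot"],o["joint_positions"],o["time"])
p,d,P=cloud("top")
find("top","tall_spool",P,d,top=.012,smin=0.05)
```

```text
long_tray 0.97 [322. 275.] c [0.5131 0.1678] size [0.282  0.2459] longaxis 1.7 h 0.0128
short_tray 0.93 [181. 286.] c [ 0.6172 -0.1616] size [0.1731 0.0623] longaxis 72.3 h 0.0123
short_tray 0.59 [ 19. 166.] c [ 0.4023 -0.3798] size [0.0943 0.0701] longaxis -4.3 h 0.0117
tall_spool 0.68 [247. 202.] c [ 0.4534 -0.0161] size [0.0441 0.0432] longaxis -1.3 h 0.0694
squat_spool 0.73 [352. 180.] c [0.4269 0.1449] size [0.0566 0.0565] longaxis -53.7 h 0.0317
bead_jar 0.56 [ 83. 188.] c [ 0.4368 -0.2671] size [0.0391 0.0382] longaxis -71.5 h 0.0529
bead_box 0.62 [426. 180.] c [0.432  0.2656] size [0.0635 0.0467] longaxis -17.4 h 0.0318
wire_jig 0.97 [208. 139.] c [ 0.3622 -0.0736] size [0.034 0.034] longaxis -39.6 h 0.0223
wire_jig 0.63 [112. 114.] c [ 0.3292 -0.2173] size [0.0337 0.0331] longaxis 90.0 h 0.0221
wire_jig 0.56 [163. 176.] c [ 0.4265 -0.151 ] size [0.0461 0.0454] longaxis 24.7 h 0.0296
[ 4.01894374e-01 -1.78641137e-04  2.50111488e-01] [ 3.14139203e+00  1.06264697e-04 -3.13880988e+00] [-1.41949370e-01 -2.48769777e-01  1.54542072e+00  2.22145639e-04
  1.84486549e+00 -1.71546835e+00] 2.1
tall_spool 0.54 [255. 235.] c [ 0.4527 -0.0148] size [0.0422 0.0391] longaxis 89.2 h 0.0704
tall_spool 0.44 [395. 188.] c [ 0.6083 -0.458 ] size [0.1534 0.0458] longaxis -20.0 h 0.014
```

View pics/w1.png

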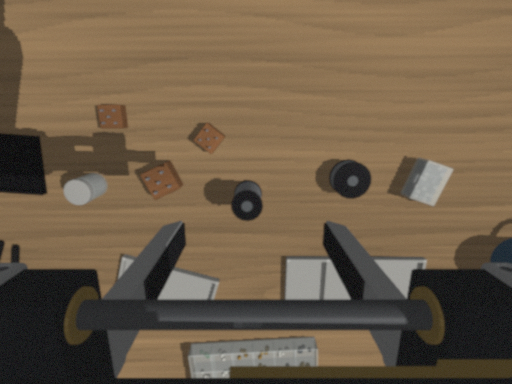

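The wrist view shows the tall spool at (247,203), the squat spool at (350,180), the box at (427,182), the large jig at (160,180) and the jar at (85,188). I'll start with the tall spool.

Emit:
{"name": "move_arm", "arguments": {"steps": [0,0,0,0.0515,-0.0145,-0.03,1,0,0,0,0.0515,-0.0145,-0.07,1,0,0,0,0.0515,-0.0145,-0.11,1,0,0,0,0.0515,-0.0145,-0.15,1,0,0,0,0.0515,-0.0145,-0.19,1,0,0,0,0.0515,-0.0145,-0.215,1,0,0,0,0.0515,-0.0145,-0.215,1,0,0,0,0.0515,-0.0145,-0.215,0.3,0,0,0,0.0515,-0.0145,-0.215,0.3,0,0,0,0.0515,-0.0145,-0.215,0.3,0,0,0,0.0515,-0.0145,-0.215,0.3,0,0,0,0.0515,-0.0145,-0.215,0.3]}}

```text
time: 3.4
tool_pos: [0.4543, -0.016, 0.0361]
ee_rot: [-3.141, 0.002, -3.141]
wrist_force: [0.3, -0.6, -0.3]
width: 0.0575
finger_force: 0.0
```

Emit:
{"name": "move_arm", "arguments": {"steps": [0,0,0,0,0,0,0.2,0,0,0,0,0,0,0.2,0,0,0,0,0,0,0.2,0,0,0,0,0,0,0.2,0,0,0,0,0,0,0.2]}}

```text
time: 3.9
tool_pos: [0.454, -0.0161, 0.0354]
ee_rot: [-3.141, 0.001, -3.141]
wrist_force: [-0.7, -1.0, 2.3]
width: 0.0445
finger_force: 30.0
```

Emit:
{"name": "move_arm", "arguments": {"steps": [0,0,0,0,0,0.04,0.2,0,0,0,0.005,0.01,0.07,0.2,0,0,0,0.03,0.05,0.07,0.2,0,0,0,0.055,0.09,0.07,0.2,0,0,0,0.08,0.13,0.07,0.2,0,0,0,0.105,0.17,0.07,0.2,0,0,0,0.13,0.21,0.07,0.2,0,0,0,0.155,0.24,0.07,0.2,0,0,0,0.1625,0.256,0.07,0.2,0,0,0,0.1625,0.256,0.07,0.2,0,0,0,0.1625,0.256,0.04,0.2,0,0,0,0.1625,0.256,0.02,0.2]}}

```text
time: 5.1
tool_pos: [0.615, 0.2391, 0.0533]
ee_rot: [-3.141, -0.002, 3.142]
wrist_force: [0.2, -1.2, -2.4]
width: 0.0449
finger_force: 30.0
```

Run:
```python
from h import *
p,d,P=cloud("side"); cv2.imwrite("pics/s2.png",cv2.resize(p[110:270,180:380,::-1],None,fx=4,fy=4)[:600])
o=get_obs();print(o["tool_pos"],o["wrist_force"],o["joint_positions"],o["time"])
p,d,P=cloud("wrist")
cv2.imwrite("pics/w2.png",p[:,:,::-1])
for T in ["long_tray","short_tray"]:find("wrist",T,P,d)
```

```text
[0.61230579 0.23816044 0.04852472] [-1.24055817 -0.84900836 -4.15000868] [ 2.84809673e-01  3.86665251e-01  1.27146727e+00 -2.03546004e-04
  1.49376269e+00 -1.28560510e+00] 5.15
long_tray 0.57 [145. 196.] c [0.6177 0.1699] size [0.2429 0.0948] longaxis 89.4 h 0.0123
```

View pics/s2.png

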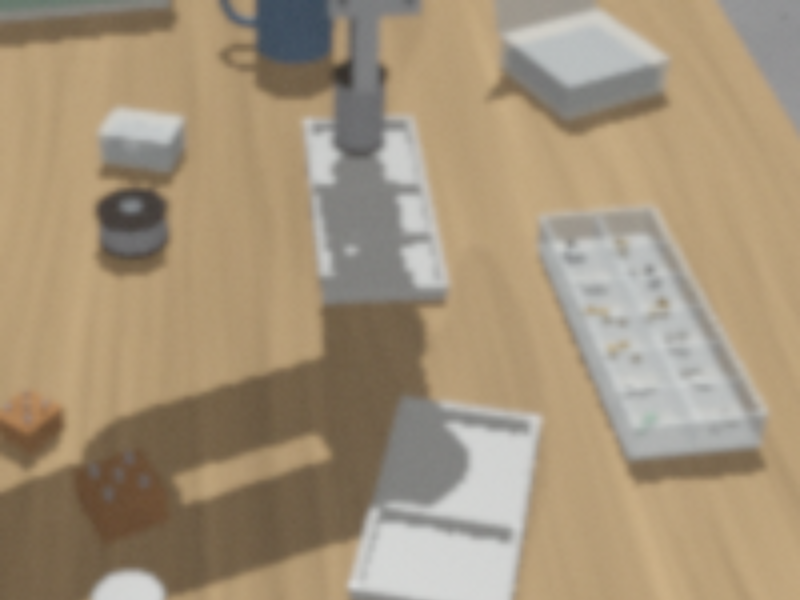

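The spool hangs over the wide bay, at the far end of the long tray. Next I lower it gently.

Emit:
{"name": "move_arm", "arguments": {"steps": [0,0,0,0,0,-0.008,0.2,0,0,0,0,0,-0.012,0.2,0,0,0,0,0,-0.0145,0.2,0,0,0,0,0,-0.0155,0.2,0,0,0,0,0,-0.016,0.2,0,0,0,0,0,-0.016,0.2,0,0,0,0,0,-0.016,0.2]}}

```text
time: 6.0
tool_pos: [0.6164, 0.2401, 0.0396]
ee_rot: [3.142, 0.001, -3.141]
wrist_force: [-1.2, -0.6, 0.3]
width: 0.0445
finger_force: 30.0
```

Emit:
{"name": "move_arm", "arguments": {"steps": [0,0,0,0,0,-0.0005,0.2,0,0,0,0,0,-0.0005,0.2,0,0,0,0,0,-0.0005,0.7,0,0,0,0,0,-0.0005,0.7,0,0,0,0,0,-0.0005,0.7,0,0,0,0,0,-0.0005,0.7,0,0,0,0,0,0.02,0.7,0,0,0,0,0,0.06,0.7,0,0,0,0,0,0.1,0.8,0,0,0,0,0,0.12,0.9]}}

```text
time: 7.0
tool_pos: [0.6178, 0.2407, 0.1639]
ee_rot: [3.14, 0.006, -3.141]
wrist_force: [-0.3, 1.1, 0.2]
width: 0.0782
finger_force: 0.0
```

Emit:
{"name": "move_arm", "arguments": {"steps": [0,0,-1.571,-0.18,-0.508,0,0.9,0,0,-1.571,-0.18,-0.508,0,0.9,0,0,-1.571,-0.18,-0.508,0,0.9,0,0,-1.571,-0.18,-0.508,0,0.9,0,0,-1.571,-0.18,-0.508,0,0.9,0,0,-1.571,-0.18,-0.508,0,0.9,0,0,-1.571,-0.18,-0.508,0,0.9,0,0,-1.571,-0.18,-0.508,0,0.9,0,0,-1.571,-0.18,-0.508,0,0.9,0,0,-1.571,-0.18,-0.508,0,0.9,0,0,-1.571,-0.18,-0.508,0,0.9,0,0,-1.571,-0.18,-0.508,0,0.9]}}

```text
time: 8.2
tool_pos: [0.4343, -0.272, 0.1589]
ee_rot: [-3.141, 0.002, 1.563]
wrist_force: [-0.1, 0.7, -0.3]
width: 0.0848
finger_force: 0.0
```

Run:
```python
from h import *
p,d,P=cloud("wrist"); cv2.imwrite("pics/w3.png",p[:,:,::-1])
for T in ["bead_jar","wire_jig","short_tray"]:find("wrist",T,P,d,top=None if 'tray' in T else .012)
o=get_obs();print(o["tool_pos"],o["ee_rot"],o["joint_positions"],o["time"])
p,d,P=cloud("top")
for T in ["long_tray","tall_spool","short_tray"]: find("top",T,P,d,top=.012)
```

```text
bead_jar 0.67 [250. 183.] c [ 0.4354 -0.2673] size [0.0392 0.038 ] longaxis 62.9 h 0.053
bead_jar 0.44 [246.  75.] c [ 0.4258 -0.1518] size [0.0463 0.0459] longaxis -65.4 h 0.0295
wire_jig 0.79 [188.   9.] c [ 0.3615 -0.0863] size [0.0444 0.0219] longaxis 2.4 h 0.0219
wire_jig 0.7 [247.  72.] c [ 0.4259 -0.152 ] size [0.0459 0.0457] longaxis 24.6 h 0.0295
wire_jig 0.59 [164. 133.] c [ 0.3284 -0.2184] size [0.0344 0.034 ] longaxis -0.2 h 0.022
short_tray 0.96 [227. 270.] c [ 0.397  -0.4334] size [0.1747 0.094 ] longaxis 85.5 h 0.0119
short_tray 0.66 [420.  81.] c [ 0.6333 -0.1663] size [0.1733 0.0959] longaxis 72.9 h 0.0125
[ 0.43656079 -0.26695173  0.15906543] [ 3.14125482e+00 -6.23460273e-04  1.57231365e+00] [-6.60177042e-01  6.89626473e-03  1.49586432e+00  7.01093263e-04
  1.63894860e+00 -6.61646553e-01] 8.4
long_tray 0.94 [201. 182.] c [0.6158 0.1724] size [0.2492 0.1011] longaxis 89.3 h 0.0122
tall_spool 0.48 [174. 183.] c [0.6121 0.2394] size [0.0433 0.0426] longaxis 1.3 h 0.0745
short_tray 0.89 [304. 179.] c [ 0.6325 -0.1654] size [0.173  0.0983] longaxis 72.5 h 0.0114
short_tray 0.41 [381. 265.] c [ 0.3736 -0.3362] size [0.1759 0.0195] longaxis 78.8 h 0.0128
```

Emit:
{"name": "move_arm", "arguments": {"steps": [0,0,0,-0.0005,0,-0.04,0.9,0,0,0,-0.0005,0,-0.08,0.8,0,0,0,-0.0005,0,-0.115,0.7,0,0,0,-0.0005,0,-0.131,0.6,0,0,0,-0.0005,0,-0.131,0.5,0,0,0,-0.0005,0,-0.131,0.2,0,0,0,-0.0005,0,-0.131,0.2,0,0,0,-0.0005,0,-0.131,0.2,0,0,0,-0.0005,0,-0.131,0.2,0,0,0,-0.0005,0,-0.131,0.2,0,0,0,-0.0005,0,-0.131,0.2,0,0,0,-0.0005,0,-0.131,0.2]}}

```text
time: 9.8
tool_pos: [0.4357, -0.2679, 0.0282]
ee_rot: [3.141, 0.0, 1.571]
wrist_force: [1.0, -0.5, -0.0]
width: 0.0189
finger_force: 0.0
```

Run:
```python
from h import *
p,d,P=cloud("wrist"); cv2.imwrite("pics/w4.png",p[:,:,::-1])
find("wrist","bead_jar",P,d,top=.012)
p,d,P=cloud("side"); cv2.imwrite("pics/s4.png",cv2.resize(p[150:350,120:320,::-1],None,fx=3,fy=3)[:600])
find("side","bead_jar",P,d,top=.012)
```

```text
bead_jar 0.8 [251. 214.] c [ 0.4378 -0.2663] size [0.0386 0.0346] longaxis -67.1 h 0.0528
bead_jar 0.71 [214. 268.] c [ 0.4367 -0.2717] size [0.0354 0.0322] longaxis 62.0 h 0.0529
bead_jar 0.68 [290. 238.] c [ 0.632  -0.1614] size [0.1879 0.0971] longaxis 72.9 h 0.0117
bead_jar 0.54 [223. 144.] c [0.4578 0.0007] size [0.553  0.0239] longaxis -89.4 h 0.0317
```

View pics/w4.png

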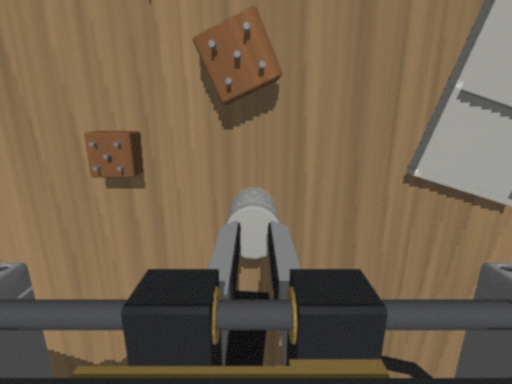

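View pics/s4.png

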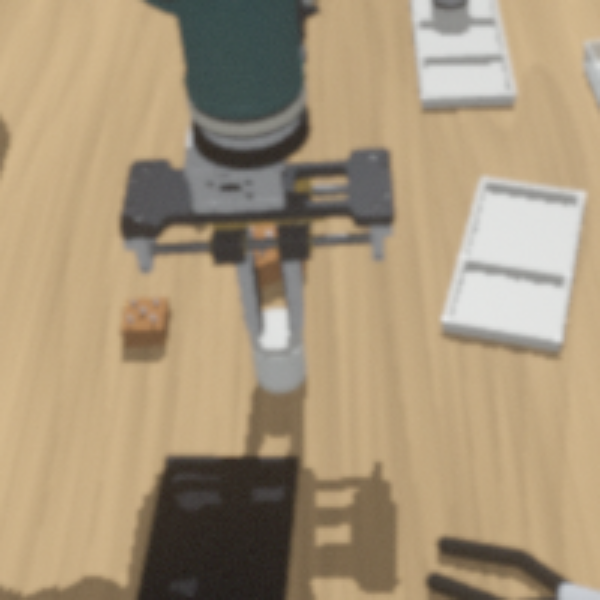

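Run:
```python
from h import *
p,d,P=cloud("wrist")
c,R,t=cam("wrist");K=np.array([[c["fx"],0,c["cx"]],[0,c["fy"],c["cy"]],[0,0,1]])
o=get_obs();x,y,z=o["tool_pos"];print(o["tool_pos"],o["width"],o["finger_force"],o["wrist_force"])
pts=np.array([[x-.01,y,z-.014],[x+.01,y,z-.014],[x-.0095,y,z+.005],[.4355,-.267,.052],[.4355,-.247,.052],[.4355,-.287,.052],[.4155,-.267,.052]])
print(cv2.projectPoints(pts,c["rvec"],c["tvec"],K,None)[0].reshape(-1,2).round())
print(cv2.projectPoints(pts,c["rvec"],c["tvec"],K,None)[0].shape)
for v in range(185,275,8): print(v,[tuple((P[v,u]*1000).round().astype(int)) for u in (230,240,252,264,275)])
```

```text
[ 0.43563806 -0.26787369  0.0280318 ] 0.018530567549896324 0.0 [0.1146212  0.17513268 0.15429813]
[[240. 215.]
 [265. 215.]
 [240. 223.]
 [252. 232.]
 [252. 205.]
 [252. 259.]
 [223. 232.]]
(7, 1, 2)
185 [(np.int64(417), np.int64(-246), np.int64(0)), (np.int64(425), np.int64(-246), np.int64(1)), (np.int64(435), np.int64(-246), np.int64(0)), (np.int64(445), np.int64(-246), np.int64(0)), (np.int64(455), np.int64(-247), np.int64(-1))]
193 [(np.int64(417), np.int64(-253), np.int64(1)), (np.int64(425), np.int64(-251), np.int64(9)), (np.int64(435), np.int64(-248), np.int64(19)), (np.int64(445), np.int64(-251), np.int64(10)), (np.int64(455), np.int64(-254), np.int64(-1))]
201 [(np.int64(416), np.int64(-260), np.int64(1)), (np.int64(427), np.int64(-250), np.int64(34)), (np.int64(435), np.int64(-248), np.int64(39)), (np.int64(444), np.int64(-250), np.int64(34)), (np.int64(455), np.int64(-261), np.int64(0))]
209 [(np.int64(419), np.int64(-258), np.int64(28)), (np.int64(427), np.int64(-250), np.int64(51)), (np.int64(435), np.int64(-250), np.int64(53)), (np.int64(444), np.int64(-250), np.int64(5
[... 1273 characters left out ...]
np.int64(-257), np.int64(105)), (np.int64(424), np.int64(-313), np.int64(1)), (np.int64(435), np.int64(-286), np.int64(52)), (np.int64(446), np.int64(-313), np.int64(0)), (np.int64(447), np.int64(-258), np.int64(104))]
265 [(np.int64(425), np.int64(-257), np.int64(113)), (np.int64(424), np.int64(-322), np.int64(0)), (np.int64(435), np.int64(-322), np.int64(-1)), (np.int64(446), np.int64(-322), np.int64(-1)), (np.int64(447), np.int64(-259), np.int64(109))]
273 [(np.int64(426), np.int64(-259), np.int64(117)), (np.int64(424), np.int64(-331), np.int64(-1)), (np.int64(435), np.int64(-331), np.int64(-1)), (np.int64(446), np.int64(-330), np.int64(0)), (np.int64(446), np.int64(-258), np.int64(118))]
```

The fingers read a 19 mm gap with the 40 mm jar still between them and no force. I'll see whether they stop if I close further.

Emit:
{"name": "move_arm", "arguments": {"steps": [0,0,0,0,0,0,0,0,0,0,0,0,0,0,0,0,0,0,0,0,0,0,0,0,0,0,0,0]}}

```text
time: 10.45
tool_pos: [0.4357, -0.2678, 0.0281]
ee_rot: [3.142, -0.0, 1.571]
wrist_force: [-0.5, -0.3, -0.5]
width: 0.0004
finger_force: 0.0
```

Run:
```python
from h import *
p,d,P=cloud("wrist"); cv2.imwrite("pics/w5.png",p[130:330,150:350,::-1].repeat(3,0).repeat(3,1))
find("wrist","bead_jar",P,d,top=.012)
```

```text
bead_jar 0.79 [248. 212.] c [ 0.4355 -0.2619] size [0.0386 0.0288] longaxis 4.4 h 0.0527
```

View pics/w5.png

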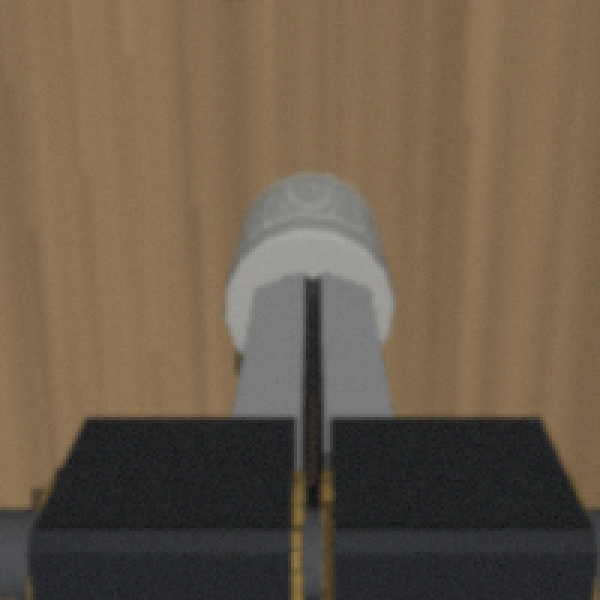

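The closed fingers are drawn inside the jar at (300,290) in the crop. The jar hasn't moved and there is no force, so there's no contact with it. I'll open and retry at another height and angle.

Emit:
{"name": "move_arm", "arguments": {"steps": [0,0,0,0,0,0,0.9,0,0,0,0,0,0,0.9,0,0,0,0,0,0,0.9,0,0,0,0,0,0,0.9,0,0,0,0,0,0,0.9,0,0,0,0,0,0,0.9,0,0,0,0,0,0,0.9,0,0,0,0,0,0,0.9,0,0,0,0,0,0,0.9,0,0,0,0,0,0,0.9]}}

```text
time: 11.55
tool_pos: [0.4357, -0.2679, 0.0281]
ee_rot: [3.142, 0.0, 1.571]
wrist_force: [-0.2, -0.1, 0.1]
width: 0.0768
finger_force: 0.0
```

Emit:
{"name": "move_arm", "arguments": {"steps": [0,0,-0.15,0,0,-0.006,0.9,0,0,-0.3,0,0,-0.01,0.7,0,0,-0.4,0,0,-0.01,0.3,0,0,-0.4,0,0,-0.01,0.3,0,0,-0.4,0,0,-0.01,0.3,0,0,-0.4,0,0,-0.01,0.3,0,0,-0.4,0,0,-0.01,0.3,0,0,-0.4,0,0,-0.01,0.3,0,0,-0.4,0,0,-0.01,0.3]}}

```text
time: 12.45
tool_pos: [0.4357, -0.268, 0.0182]
ee_rot: [3.141, 0.0, 1.171]
wrist_force: [0.5, -0.4, 0.2]
width: 0.039
finger_force: 30.0
```

Run:
```python
from h import *
p,d,P=cloud("wrist")
find("wrist","bead_jar",P,d,top=.012)
o=get_obs();print(o["tool_pos"],o["width"],o["finger_force"],o["time"])
```

```text
bead_jar 0.57 [250. 228.] c [ 0.4362 -0.2675] size [0.0392 0.0389] longaxis 21.4 h 0.0529
[ 0.43573154 -0.26794553  0.01824804] 0.03862134365906847 29.9965301156044 12.55
```

This time it's gripped: 39 mm wide at 30 N. I'll lift a little and check that the jar comes along.

Emit:
{"name": "move_arm", "arguments": {"steps": [0,0,0,0,0,0.005,0.3,0,0,0,0,0,0.01,0.3,0,0,0,0,0,0.01,0.3,0,0,0,0,0,0.01,0.3]}}

```text
time: 12.95
tool_pos: [0.4359, -0.268, 0.0285]
ee_rot: [3.141, 0.0, 1.171]
wrist_force: [0.2, 0.7, -0.8]
width: 0.0394
finger_force: 30.0
```

Run:
```python
from h import *
p,d,P=cloud("wrist")
find("wrist","bead_jar",P,d,top=.012)
o=get_obs();print(o["tool_pos"],o["width"],o["finger_force"],o["time"])
```

```text
bead_jar 0.65 [252. 228.] c [ 0.4365 -0.2676] size [0.0394 0.039 ] longaxis 38.7 h 0.0631
[ 0.43561394 -0.26782103  0.0280071 ] 0.03909958316319132 29.994674026966095 13.05
```

Emit:
{"name": "move_arm", "arguments": {"steps": [0,0,0,0,0,0.04,0.3,0,0,0.1,0.02,0.02,0.07,0.3,0,0,0.2,0.036,0.06,0.07,0.3,0,0,0.3,0.055,0.105,0.07,0.3,0,0,0.386,0.075,0.15,0.07,0.3,0,0,0.386,0.095,0.195,0.07,0.3,0,0,0.386,0.115,0.24,0.07,0.3,0,0,0.386,0.135,0.285,0.07,0.3,0,0,0.386,0.155,0.33,0.07,0.3,0,0,0.386,0.17,0.375,0.07,0.3,0,0,0.386,0.18,0.41,0.07,0.3,0,0,0.386,0.18,0.4235,0.07,0.3]}}

```text
time: 14.25
tool_pos: [0.6159, 0.1592, 0.0971]
ee_rot: [-3.141, -0.001, 1.561]
wrist_force: [1.3, -0.5, -1.7]
width: 0.0389
finger_force: 30.0
```

Run:
```python
from h import *
p,d,P=cloud("wrist"); cv2.imwrite("pics/w6.png",p[:,:,::-1])
for T in ["bead_jar","tall_spool"]:find("wrist",T,P,d,top=.012)
find("wrist","long_tray",P,d)
o=get_obs();print(o["tool_pos"],o["width"],o["finger_force"],o["time"])
```

```text
bead_jar 0.64 [249. 229.] c [0.6167 0.1598] size [0.0385 0.0384] longaxis 39.8 h 0.1318
tall_spool 0.72 [427. 259.] c [0.7906 0.0826] size [0.3284 0.1028] longaxis -56.1 h 0.0294
tall_spool 0.69 [248. 114.] c [0.6152 0.2401] size [0.045  0.0447] longaxis 89.9 h 0.0733
long_tray 0.86 [255. 153.] c [0.6173 0.1697] size [0.2426 0.0942] longaxis 89.3 h 0.0124
[0.61524376 0.15447013 0.09778981] 0.03905616958915605 29.995780885219574 14.45
```

View pics/w6.png

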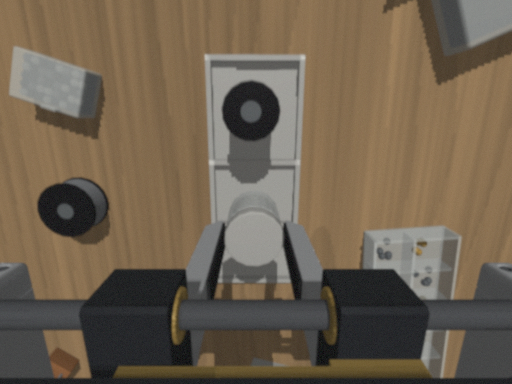

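The tall spool stands in the wide bay at (250,110), and the jar hangs above the middle bay at (253,230). I'll lower it.

Emit:
{"name": "move_arm", "arguments": {"steps": [0,0,0,0,0,-0.03,0.3,0,0,0,0,0,-0.055,0.3,0,0,0,0,0,-0.068,0.3,0,0,0,0,0,-0.073,0.3,0,0,0,0,0,-0.075,0.3,0,0,0,0,0,-0.076,0.3,0,0,0,0,0,-0.0765,0.3,0,0,0,0,0,-0.0765,0.3]}}

```text
time: 15.25
tool_pos: [0.6164, 0.1557, 0.0227]
ee_rot: [3.14, -0.0, 1.557]
wrist_force: [0.0, -0.5, 0.4]
width: 0.0387
finger_force: 30.0
```

Emit:
{"name": "move_arm", "arguments": {"steps": [0,0,0,0,0,0,0.53,0,0,0,0,0,0,0.53,0,0,0,0,0,0,0.53,0,0,0,0,0,0,0.53,0,0,0,0,0,0.02,0.53,0,0,0,0,0,0.06,0.53,0,0,0,0,0,0.1,0.6,0,0,0,0,0,0.12,0.7,0,0,0,0,0,0.12,0.8]}}

```text
time: 16.15
tool_pos: [0.6182, 0.1561, 0.1468]
ee_rot: [3.132, -0.002, 1.557]
wrist_force: [-0.3, -0.3, 0.8]
width: 0.0689
finger_force: 0.0
```

Emit:
{"name": "move_arm", "arguments": {"steps": [0,0,1.27,-0.184,0.11,0,0.9,0,0,1.27,-0.184,0.11,0,0.9,0,0,1.27,-0.184,0.11,0,0.9,0,0,1.27,-0.184,0.11,0,0.9,0,0,1.27,-0.184,0.11,0,0.9,0,0,1.27,-0.184,0.11,0,0.9,0,0,1.27,-0.184,0.11,0,0.9,0,0,1.27,-0.184,0.11,0,0.9,0,0,1.27,-0.184,0.11,0,0.9,0,0,1.27,-0.184,0.11,0,0.9,0,0,1.27,-0.184,0.11,0,0.9]}}

```text
time: 17.25
tool_pos: [0.431, 0.2652, 0.1401]
ee_rot: [-3.14, -0.002, 2.825]
wrist_force: [-0.0, 0.3, 0.2]
width: 0.0846
finger_force: 0.0
```

Run:
```python
from h import *
p,d,P=cloud("wrist")
for T in ["bead_box","squat_spool"]:find("wrist",T,P,d,top=.01)
o=get_obs();print(o["tool_pos"],o["ee_rot"],o["width"],o["time"])
p,d,P=cloud("top")
for T in ["bead_jar","tall_spool"]:find("top",T,P,d,top=.012)
```

```text
bead_box 0.57 [253. 183.] c [0.4318 0.2658] size [0.0643 0.0451] longaxis -18.8 h 0.0313
squat_spool 0.6 [159. 208.] c [0.4253 0.1449] size [0.0574 0.0544] longaxis -70.1 h 0.0311
[0.43145512 0.26546796 0.14097676] [-3.14099414e+00 -7.64209476e-04  2.82590320e+00] 0.08469005616300011 17.4
bead_jar 0.56 [204. 183.] c [0.6142 0.1556] size [0.0371 0.037 ] longaxis -44.2 h 0.0589
tall_spool 0.52 [172. 184.] c [0.6123 0.2394] size [0.0431 0.0428] longaxis 1.6 h 0.0744
```

Emit:
{"name": "move_arm", "arguments": {"steps": [0,0,0,0,0,-0.04,0.9,0,0,-0.006,0,0,-0.08,0.8,0,0,-0.006,0,0,-0.105,0.7,0,0,-0.006,0,0,-0.1175,0.7,0,0,-0.006,0,0,-0.1175,0.6,0,0,-0.006,0,0,-0.1175,0.35,0,0,-0.006,0,0,-0.1175,0.35,0,0,-0.006,0,0,-0.1175,0.35,0,0,-0.006,0,0,-0.1175,0.35,0,0,-0.006,0,0,-0.1175,0.35]}}

```text
time: 18.55
tool_pos: [0.4321, 0.2658, 0.0248]
ee_rot: [3.141, 0.001, 2.821]
wrist_force: [-0.2, -0.2, -0.7]
width: 0.0329
finger_force: 0.0
```

The box gave no contact either: 33 mm gap, zero force. I'll reopen and grip again, as worked for the jar.

Emit:
{"name": "move_arm", "arguments": {"steps": [0,0,0,0,0,0,0.75,0,0,0,0,0,0,0.75,0,0,0,0,0,0,0.75,0,0,0,0,0,0,0.75,0,0,0,0,0,0,0.75,0,0,0,0,0,0,0.35,0,0,0,0,0,0,0.35,0,0,0,0,0,0,0.35,0,0,0,0,0,0,0.35,0,0,0,0,0,0,0.35]}}

```text
time: 19.55
tool_pos: [0.4317, 0.2656, 0.0241]
ee_rot: [3.142, 0.0, 2.821]
wrist_force: [0.5, -0.2, -0.6]
width: 0.0349
finger_force: 0.0
```

Run:
```python
from h import *
p,d,P=cloud("wrist"); cv2.imwrite("pics/w7.png",p[:,:,::-1])
find("wrist","bead_box",P,d,top=.01)
o=get_obs();print(o["tool_pos"],o["ee_rot"],o["width"],o["finger_force"],o["time"])
```

```text
bead_box 0.82 [255. 214.] c [0.4315 0.2656] size [0.0647 0.0448] longaxis -19.8 h 0.0311
[0.43167174 0.26561664 0.0241018 ] [3.14153424e+00 1.94322649e-06 2.82082769e+00] 0.03324597842144055 0.0 19.65
```

View pics/w7.png

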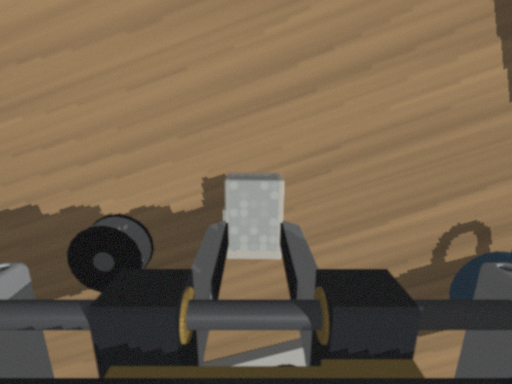

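In this picture the fingertips at (228,228) and (283,228) sit inside the box's outline, and there is still no contact. The jar gripped only when I went lower, so I'll try that here.

Emit:
{"name": "move_arm", "arguments": {"steps": [0,0,0,0,0,0,0.75,0,0,0,0,0,0,0.75,0,0,0,0,0,0,0.75,0,0,0,0,0,0,0.75,0,0,0,0,0,0,0.75,0,0,0,0,0,-0.006,0.7,0,0,0,0,0,-0.006,0.35,0,0,0,0,0,-0.006,0.35,0,0,0,0,0,-0.006,0.35,0,0,0,0,0,-0.006,0.35,0,0,0,0,0,-0.006,0.35]}}

```text
time: 20.75
tool_pos: [0.4318, 0.2657, 0.0182]
ee_rot: [3.141, 0.0, 2.821]
wrist_force: [-0.1, 0.1, 0.3]
width: 0.0336
finger_force: 0.0
```

Emit:
{"name": "move_arm", "arguments": {"steps": [0,0,0,0,0,0,0,0,0,0,0,0,0,0,0,0,0,0,0,0,0,0,0,0,0,0,0,0,0,0,0,0,0,0,0,0,0,0,0,0,0,0.75,0,0,0,0,0,0,0.75,0,0,0,0,0,0,0.75,0,0,0,0,0,0,0.75,0,0,0,0,0,0,0.75,0,0,0,0,0,0,0.75,0,0,0,0,0,0,0.75]}}

```text
time: 21.95
tool_pos: [0.4317, 0.2656, 0.0181]
ee_rot: [3.141, -0.0, 2.821]
wrist_force: [0.4, 0.0, -0.2]
width: 0.053
finger_force: 0.0
```

Emit:
{"name": "move_arm", "arguments": {"steps": [0,0,0,0,0,0,0.75,0,0,0,0,0,0,0.75,0,0,0,0,0,0.006,0.4,0,0,0,0,0,0.006,0.4,0,0,0,0,0,0.006,0.4,0,0,0,0,0,0.006,0.4,0,0,0,0,0,0.006,0.4]}}

```text
time: 22.65
tool_pos: [0.4316, 0.2656, 0.024]
ee_rot: [-3.142, -0.0, 2.821]
wrist_force: [-1.1, 0.3, 0.0]
width: 0.038
finger_force: 0.0
```

Still no contact. I'll back off fully, open wide and approach again the way that worked for the tall spool, closing only once settled.

Emit:
{"name": "move_arm", "arguments": {"steps": [0,0,0,0,0,0,1,0,0,0,0,0,0,1,0,0,0,0,0,0,1,0,0,0,0,0,0,1,0,0,0,0,0,0.03,1,0,0,0,0,0,0.05,1,0,0,0,0,0,0.05,1,0,0,0,0,0,0.05,1,0,0,0,0,0,0.02,1,0,0,0,0,0,0,1,0,0,0,0,0,0,1]}}

```text
time: 23.75
tool_pos: [0.4277, 0.2637, 0.0189]
ee_rot: [-3.134, -0.008, 2.821]
wrist_force: [-0.4, -0.8, -1.7]
width: 0.0941
finger_force: 0.0
```

Emit:
{"name": "move_arm", "arguments": {"steps": [0,0,0,0,0,0,0.4,0,0,0,0,0,0,0.4,0,0,0,0,0,0,0.4,0,0,0,0,0,0,0.4,0,0,0,0,0,0,0.4,0,0,0,0,0,0,0.4,0,0,0,0,0,0,0.4]}}

```text
time: 24.45
tool_pos: [0.4317, 0.2656, 0.0243]
ee_rot: [3.141, 0.0, 2.821]
wrist_force: [0.2, 0.0, 0.4]
width: 0.041
finger_force: 0.0
```

Emit:
{"name": "move_arm", "arguments": {"steps": [0,0,0,0,0,0,0.4,0,0,0,0,0,0,0.4,0,0,0,0,0,0,0.4]}}

```text
time: 24.75
tool_pos: [0.4317, 0.2656, 0.0241]
ee_rot: [3.142, -0.0, 2.821]
wrist_force: [-1.1, 0.0, 0.2]
width: 0.0378
finger_force: 0.0
```

Run:
```python
from h import *
p,d,P=cloud("wrist")
find("wrist","bead_box",P,d,top=.01)
c,R,t=cam("wrist")
# finger inner surfaces just above the box: points z .04-.09 near tool
o=get_obs(); x,y,z=o["tool_pos"]; th=o["ee_rot"][2]
cl=np.array([np.sin(th),-np.cos(th)]); 
m=(d>0)&(P[...,2]>.034)&(P[...,2]<.06)&(np.hypot(P[...,0]-x,P[...,1]-y)<.08)
s=(P[m][:,:2]-[x,y])@cl; print(np.histogram(s*1000,bins=range(-60,61,5)))
print(o["width"],o["finger_force"])
```

```text
bead_box 0.79 [254. 215.] c [0.4314 0.2658] size [0.0642 0.0452] longaxis -18.8 h 0.0311
(array([ 0,  0,  0,  0,  0,  0, 17, 37, 59,  0,  0,  0,  0,  0,  0, 36, 46,
       26,  3,  0,  0,  0,  0,  0]), array([-60, -55, -50, -45, -40, -35, -30, -25, -20, -15, -10,  -5,   0,
         5,  10,  15,  20,  25,  30,  35,  40,  45,  50,  55,  60]))
0.037711997204608695 0.0
```

Emit:
{"name": "move_arm", "arguments": {"steps": [0,0,0,0,0,0,0.9,0,0,0,0,0,0,0.9,0,0,0,0,0,0,0.9,0,0,0,0,0,0,0.9,0,0,0,0,0,0,0.9,0,0,-0.15,0,0,-0.006,0.9,0,0,-0.15,0,0,-0.006,0.7,0,0,-0.15,0,0,-0.006,0.4,0,0,-0.15,0,0,-0.006,0.4,0,0,-0.15,0,0,-0.006,0.4,0,0,-0.15,0,0,-0.006,0.4,0,0,-0.15,0,0,-0.006,0.4]}}

```text
time: 26.05
tool_pos: [0.4318, 0.2657, 0.0182]
ee_rot: [3.141, 0.0, 2.671]
wrist_force: [-0.9, 0.2, -0.0]
width: 0.0401
finger_force: 0.0
```

Emit:
{"name": "move_arm", "arguments": {"steps": [0,0,0,0,0,0,0.8,0,0,0,0,0,0,0.8,0,0,0,0,0,0,0.8,0,0,0,0,0,0,0.8,0,0,0.15,0,0,-0.001,0.8,0,0,0.15,0,0,-0.003,0.7,0,0,0.15,0,0,-0.003,0.4,0,0,0.15,0,0,-0.003,0.4,0,0,0.15,0,0,-0.003,0.4,0,0,0.15,0,0,-0.003,0.4,0,0,0.15,0,0,-0.003,0.4,0,0,0.15,0,0,-0.003,0.4]}}

```text
time: 27.25
tool_pos: [0.4317, 0.2656, 0.0152]
ee_rot: [3.141, 0.0, 2.821]
wrist_force: [-0.1, 0.4, 0.4]
width: 0.0375
finger_force: 0.0
```

Still nothing. I'll try the other pair of faces, with the 64 mm across the grip.

Emit:
{"name": "move_arm", "arguments": {"steps": [0,0,0,0,0,0,1,0,0,0,0,0,0,1,0,0,0,0,0,0,1,0,0,0,0,0,0,1,0,0,-0.14,0,0,0.04,1,0,0,-0.28,0,0,0.05,1,0,0,-0.42,0,0,0.05,1,0,0,-0.56,0,0,0.05,1,0,0,-0.7,0,0,0.05,1,0,0,-0.84,0,0,0.05,1,0,0,-0.98,0,0,0.05,1,0,0,-1.12,0,0,0.05,1]}}

```text
time: 28.45
tool_pos: [0.4316, 0.2656, 0.0651]
ee_rot: [3.142, 0.0, 1.695]
wrist_force: [0.8, -0.9, -0.8]
width: 0.0937
finger_force: 0.0
```

Emit:
{"name": "move_arm", "arguments": {"steps": [0,0,-0.14,0,0,0,1,0,0,-0.28,0,0,0,1,0,0,-0.42,0,0,-0.01,1,0,0,-0.451,0,0,-0.03,1,0,0,-0.451,0,0,-0.041,1,0,0,-0.451,0,0,-0.041,1,0,0,-0.451,0,0,-0.041,0.6,0,0,-0.451,0,0,-0.041,0.6,0,0,-0.451,0,0,-0.041,0.6,0,0,-0.451,0,0,-0.041,0.6,0,0,-0.451,0,0,-0.041,0.6]}}

```text
time: 29.55
tool_pos: [0.432, 0.2657, 0.0246]
ee_rot: [3.141, -0.001, 1.25]
wrist_force: [-0.3, 0.2, -0.1]
width: 0.058
finger_force: 0.0
```

Emit:
{"name": "move_arm", "arguments": {"steps": [0,0,0,0,0,0,0.9,0,0,0,0,0,0,0.9,0,0,0,0,0,0,0.9,0,0,0,0,0,0,0.9,0,0,0,0,0,-0.006,0.9,0,0,0,0,0,-0.006,0.7,0,0,0,0,0,-0.006,0.3,0,0,0,0,0,-0.006,0.3,0,0,0,0,0,-0.006,0.3,0,0,0,0,0,-0.006,0.3,0,0,0,0,0,-0.006,0.3,0,0,0,0,0,-0.006,0.3]}}

```text
time: 30.75
tool_pos: [0.4317, 0.2656, 0.0182]
ee_rot: [3.141, -0.0, 1.25]
wrist_force: [-1.1, -0.4, 0.1]
width: 0.0322
finger_force: 0.0
```

The box doesn't respond to any grasp so far. I'll move on to the squat spool and come back to it.

Emit:
{"name": "move_arm", "arguments": {"steps": [0,0,0,0,0,0,1,0,0,0,0,0,0,1,0,0,0,0,0,0,1,0,0,0,0,0,0,1,0,0,0,0,0,0,1,0,0,0.13,0,0,0.04,1,0,0,0.27,0,0,0.06,1,0,0,0.41,-0.0055,-0.04,0.06,1,0,0,0.55,-0.0055,-0.08,0.06,1,0,0,0.69,-0.0055,-0.1205,0.06,1,0,0,0.83,-0.0055,-0.1205,0.06,1,0,0,0.97,-0.0055,-0.1205,0.06,1]}}

```text
time: 31.95
tool_pos: [0.4263, 0.1438, 0.0783]
ee_rot: [3.141, 0.0, 2.223]
wrist_force: [0.1, -0.3, -0.8]
width: 0.0938
finger_force: 0.0
```

Emit:
{"name": "move_arm", "arguments": {"steps": [0,0,0.14,0,0,0,1,0,0,0.28,0,0,0,1,0,0,0.42,0,0,-0.01,1,0,0,0.56,0,0,-0.03,1,0,0,0.625,0,0,-0.056,1,0,0,0.625,0,0,-0.056,1,0,0,0.625,0,0,-0.056,0.5,0,0,0.625,0,0,-0.056,0.5,0,0,0.625,0,0,-0.056,0.5,0,0,0.625,0,0,-0.056,0.5,0,0,0.625,0,0,-0.056,0.5]}}

```text
time: 33.05
tool_pos: [0.4267, 0.1452, 0.0228]
ee_rot: [3.141, 0.001, 2.845]
wrist_force: [-0.7, 0.2, -0.6]
width: 0.057
finger_force: 0.0
```

Emit:
{"name": "move_arm", "arguments": {"steps": [0,0,0,0,0,0,0.5,0,0,0,0,0,0,0.5,0,0,0,0,0,0,0.5]}}

```text
time: 33.35
tool_pos: [0.4262, 0.1451, 0.0221]
ee_rot: [3.141, -0.0, 2.845]
wrist_force: [0.2, -0.3, 0.4]
width: 0.0473
finger_force: 0.0
```

Emit:
{"name": "move_arm", "arguments": {"steps": [0,0,0,0,0,0,0.75,0,0,0,0,0,0,0.75,0,0,0,0,0,0,0.75,0,0,0,0,0,-0.0065,0.75,0,0,0,0,0,-0.0065,0.75,0,0,0,0,0,-0.0065,0.75,0,0,0,0,0,-0.0065,0.5,0,0,0,0,0,-0.0065,0.5,0,0,0,0,0,-0.0065,0.5,0,0,0,0,0,-0.0065,0.5]}}

```text
time: 34.35
tool_pos: [0.4263, 0.1451, 0.0157]
ee_rot: [3.141, 0.0, 2.845]
wrist_force: [-0.3, -0.8, 0.5]
width: 0.0469
finger_force: 0.0
```

Run:
```python
from h import *
o=get_obs();print(o["tool_pos"],o["width"],o["finger_force"],o["wrist_force"])
p,d,P=cloud("wrist"); cv2.imwrite("pics/w8.png",p[:,:,::-1])
find("wrist","squat_spool",P,d,top=.01)
find("wrist","bead_box",P,d,top=.01)
p,d,P=cloud("side"); cv2.imwrite("pics/s8.png",p[110:260,150:350,::-1].repeat(4,0).repeat(4,1)[:600])
```

```text
[0.42630097 0.14511502 0.0157357 ] 0.04688896940299293 0.0 [-0.34752005 -0.75316097  0.51134235]
squat_spool 0.78 [255. 220.] c [0.4264 0.1463] size [0.0579 0.0545] longaxis -6.4 h 0.0312
bead_box 0.73 [414. 183.] c [0.4313 0.2652] size [0.0642 0.0464] longaxis -19.3 h 0.0312
```

View pics/w8.png

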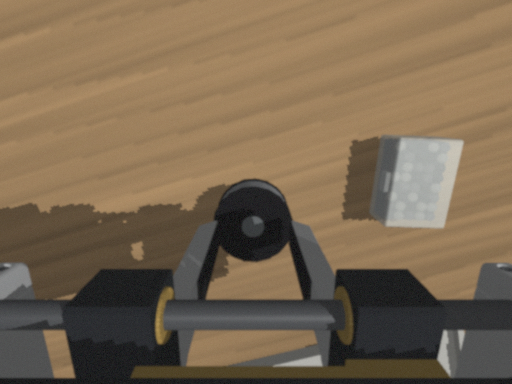

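The tips are inside the spool flange at (215,220) and (290,220), again without contact. On the jar it worked after a full open and a turn of the wrist, so I'll repeat exactly that on this round spool.

Emit:
{"name": "move_arm", "arguments": {"steps": [0,0,0,0,0,0.0075,0.9,0,0,0,0,0,0.0075,0.9,0,0,0,0,0,0.0075,0.9,0,0,0,0,0,0.0075,0.9,0,0,0,0,0,0.0075,0.9,0,0,0,0,0,0.0075,0.9,0,0,-0.15,0,0,0.003,0.9,0,0,-0.3,0,0,0,0.7,0,0,-0.4,0,0,0,0.3,0,0,-0.4,0,0,0,0.3,0,0,-0.4,0,0,0,0.3,0,0,-0.4,0,0,0,0.3]}}

```text
time: 35.75
tool_pos: [0.4263, 0.1451, 0.0157]
ee_rot: [3.141, 0.0, 2.446]
wrist_force: [-0.5, -0.7, -0.3]
width: 0.048
finger_force: 0.0
```

Emit:
{"name": "move_arm", "arguments": {"steps": [0,0,0,0,0,0,0.5,0,0,0,0,0,0,0.5]}}

```text
time: 35.95
tool_pos: [0.4262, 0.1451, 0.0157]
ee_rot: [3.141, 0.0, 2.445]
wrist_force: [-0.1, 0.1, -0.4]
width: 0.0468
finger_force: 0.0
```

The numbers fit a simpler story: every failed grip is explained if the real fingertips end about 27 mm *above* the reported TCP, so that I was closing over the tops. The depth image can settle it.

Run:
```python
from h import *
o=get_obs(); x,y,z=o["tool_pos"]; th=o["ee_rot"][2]
cl=np.array([np.sin(th),-np.cos(th)]); ax=np.array([np.cos(th),np.sin(th)])
for n in("wrist","side"):
    p,d,P=cloud(n)
    D=P[...,:2]-[x,y]; s=D@cl*1000; a=D@ax*1000; Z=P[...,2]*1000
    for lo,hi in((-42,-31),(-30,-22),(22,30),(31,42)):
        m=(d>0)&(s>lo)&(s<hi)&(abs(a)<12)&(Z<130)
        print(n,lo,hi,np.histogram(Z[m],bins=range(-5,126,10))[0])
print(z,o["width"])
```

```text
wrist -42 -31 [306   0   0   0   0  20  36  42  49  69  82  87  16]
wrist -30 -22 [ 30   1   0 127  33 126 139 170 206 244 309 362 283]
wrist 22 30 [ 35   1   0 198  31 100 120 147 169 205 248 310 212]
wrist 31 42 [294   0   0   0   0  38  58  69  84 103 127 148  78]
side -42 -31 [16  0  0  1  0  7 13 17 14 15 16 12 13]
side -30 -22 [10 15 12 11  0  2  4  4  4  4  4  4  5]
side 22 30 [ 1  0  0  7  4 14 15 12 15 15 15 15 14]
side 31 42 [8 0 0 0 0 3 4 2 2 4 2 5 3]
0.015661505950868973 0.046822066418671975
```

View pics/s8.png

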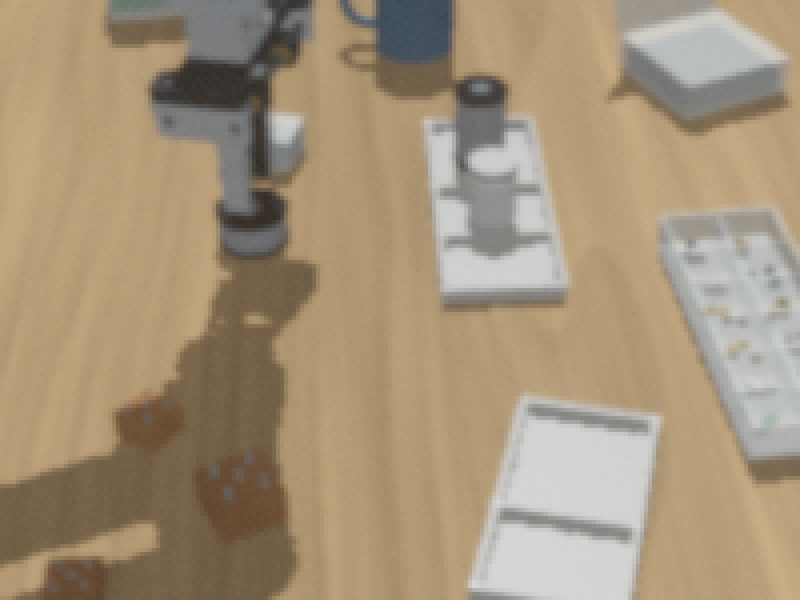

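The side view shows the fingers ending at the spool's top (240,205), with nothing below. The depth says the same: the real tips are about 25 mm above the reported TCP. I'll measure the tip and body heights precisely.

Run:
```python
from h import *
o=get_obs(); x,y,z=o["tool_pos"]; th=o["ee_rot"][2]
cl=np.array([np.sin(th),-np.cos(th)]); ax=np.array([np.cos(th),np.sin(th)])
for n in("wrist","side","top"):
    p,d,P=cloud(n)
    D=P[...,:2]-[x,y]; s=D@cl*1000; a=D@ax*1000; Z=P[...,2]*1000
    ok=(d>0)&(abs(a)<45)
    m=ok&(abs(s)>22)&(abs(s)<45)&(Z>34)&(abs(a)<12)
    if m.any(): print(n,"tip",np.sort(Z[m])[:12].round(1))
    m=ok&(abs(s)<110)&(Z>34)&(Z<300)
    for lo in range(35,215,15):
        q=m&(Z>=lo)&(Z<lo+15)
        if q.sum()>3: print(n,lo,"s",np.percentile(s[q],[1,99]).round(),"a",np.percentile(a[q],[1,99]).round(),q.sum())
print(z)
```

```text
wrist tip [41.2 41.3 41.5 41.5 41.6 41.7 41.9 42.  42.  42.1 42.2 42.2]
wrist 35 s [-31.  34.] a [-8. 10.] 199
wrist 50 s [-34.  36.] a [-8. 10.] 532
wrist 65 s [-34.  36.] a [-8. 10.] 716
wrist 80 s [-34.  36.] a [-8. 10.] 932
wrist 95 s [-34.  36.] a [-7. 10.] 1258
wrist 110 s [-33.  35.] a [-9. 10.] 1176
wrist 125 s [-73.  74.] a [-13.  32.] 941
wrist 140 s [-73.  75.] a [-7. 34.] 15240
wrist 155 s [-64.  70.] a [12. 34.] 24871
wrist 170 s [-53.  56.] a [22. 24.] 3062
side tip [40.8 41.5 42.2 42.4 42.5 42.9 44.4 45.4 46.2 46.3 47.6 47.7]
side 35 s [-28.  36.] a [-11.  11.] 15
side 50 s [-37.  36.] a [-11.   9.] 58
side 65 s [-37.  33.] a [-11.  10.] 56
side 80 s [-37.  36.] a [-10.   8.] 57
side 95 s [-37.  36.] a [-11.   8.] 61
side 110 s [-37.  34.] a [-11.  10.] 53
side 125 s [-79.  75.] a [-32.  30.] 36
side 140 s [-81.  77.] a [-35.  30.] 219
side 155 s [-87.  78.] a [-35.  32.] 243
side 170 s [-89.  86.] a [-35.  31.] 522
side 185 s [-42.  17.] a [-24.  19.] 132
side 200 s [-41.  16.] a [-22.  19.] 92
top tip [186.2 395.9 396.5 401.3 401.4 402.5 403.6 404.1 404.8 404.9 405.9 406.5]
top 140 s [-70.  77.] a [-32. -20.] 15
top 155 s [-81.  82.] a [-32. -21.] 44
top 170 s [-87.  88.] a [-32.  23.] 417
top 185 s [-87.  85.] a [-32.   6.] 12
0.0156624151210802
```

Confirmed: the fingertips are 25.5 mm above the reported TCP, about 39.5 mm higher than stated, and the body is 97 mm above the tips as specified. So I'll command z = tip height − 0.0255. Next is the squat spool with the tips at 7 mm.

Emit:
{"name": "move_arm", "arguments": {"steps": [0,0,0.1,0,0,0.01,1,0,0,0.2,0,0,0.01,1,0,0,0.3,0,0,0.01,1,0,0,0.4,0,0,0.01,1,0,0,0.4,0,0,0.01,1,0,0,0.4,0,0,0.01,1,0,0,0.4,0,0,-0.01,1,0,0,0.4,0,0,-0.025,1,0,0,0.4,0,0,-0.034,1,0,0,0.4,0,0,-0.034,1]}}

```text
time: 37.2
tool_pos: [0.4249, 0.1448, -0.0198]
ee_rot: [-3.14, -0.003, 2.844]
wrist_force: [-0.5, 0.9, -0.4]
width: 0.094
finger_force: 0.0
```

Emit:
{"name": "move_arm", "arguments": {"steps": [0,0,0,0,0,0,0.5,0,0,0,0,0,0,0.5,0,0,0,0,0,0,0.5,0,0,0,0,0,0,0.5,0,0,0,0,0,0,0.5,0,0,0,0,0,0,0.5,0,0,0,0,0,0,0.5]}}

```text
time: 37.9
tool_pos: [0.4264, 0.145, -0.018]
ee_rot: [-3.142, 0.001, 2.845]
wrist_force: [-1.9, -0.4, 2.1]
width: 0.0567
finger_force: 30.0
```

It's gripped now. To keep to the listed order I'll let go where it stands and do the box first.

Emit:
{"name": "move_arm", "arguments": {"steps": [0,0,0,0,0,0,1,0,0,0,0,0,0,1,0,0,0,0,0,0,1,0,0,0,0,0,0.03,1,0,0,0,0,0,0.06,1,0,0,-0.025,0.0055,0.04,0.06,1,0,0,-0.025,0.0055,0.08,0.06,1,0,0,-0.025,0.0055,0.12,0.06,1,0,0,-0.025,0.0055,0.12,0.06,1,0,0,-0.025,0.0055,0.12,0.03,1,0,0,-0.025,0.0055,0.12,0.01,1,0,0,-0.025,0.0055,0.12,0.003,1]}}

```text
time: 39.1
tool_pos: [0.4296, 0.2637, -0.0181]
ee_rot: [-3.138, -0.004, 2.82]
wrist_force: [0.6, -0.9, -1.3]
width: 0.0937
finger_force: 0.0
```

Emit:
{"name": "move_arm", "arguments": {"steps": [0,0,0,0,0,0,1,0,0,0,0,0,0,0.4,0,0,0,0,0,0,0.4,0,0,0,0,0,0,0.4,0,0,0,0,0,0,0.4,0,0,0,0,0,0,0.4,0,0,0,0,0,0,0.4,0,0,0,0,0,0,0.4,0,0,0,0,0,0,0.4]}}

```text
time: 40.0
tool_pos: [0.4317, 0.2651, -0.0153]
ee_rot: [3.141, 0.0, 2.82]
wrist_force: [0.1, -0.4, 0.4]
width: 0.0434
finger_force: 30.0
```

Emit:
{"name": "move_arm", "arguments": {"steps": [0,0,0,0,0,0.03,0.4,0,0,0.1,0,0,0.07,0.4,0,0,0.2,0.02,-0.04,0.08,0.4,0,0,0.308,0.04,-0.08,0.08,0.4,0,0,0.308,0.06,-0.12,0.08,0.4,0,0,0.308,0.09,-0.155,0.08,0.4,0,0,0.308,0.13,-0.175,0.08,0.4,0,0,0.308,0.165,-0.179,0.08,0.4,0,0,0.308,0.184,-0.179,0.08,0.4,0,0,0.308,0.184,-0.179,0.06,0.4,0,0,0.308,0.184,-0.179,0.04,0.4,0,0,0.308,0.184,-0.179,0.03,0.4]}}

```text
time: 41.2
tool_pos: [0.6141, 0.0859, 0.0117]
ee_rot: [-3.141, -0.005, 3.128]
wrist_force: [-0.6, 0.8, -1.0]
width: 0.0441
finger_force: 30.0
```

Run:
```python
from h import *
p,d,P=cloud("side"); cv2.imwrite("pics/s9.png",p[110:260,180:380,::-1].repeat(4,0).repeat(4,1)[:600])
p,d,P=cloud("wrist")
find("wrist","bead_box",P,d,top=.01);find("wrist","long_tray",P,d)
o=get_obs();print(o["tool_pos"],o["ee_rot"],o["width"],o["wrist_force"])
```

```text
bead_box 0.74 [254. 233.] c [0.6131 0.0861] size [0.0643 0.0456] longaxis -1.7 h 0.0568
long_tray 0.9 [389. 186.] c [0.618  0.1677] size [0.2371 0.0952] longaxis 89.3 h 0.0126
[0.61571467 0.0861754  0.01487376] [3.14153543e+00 1.00938708e-04 3.12792360e+00] 0.04404630681735189 [ 0.31890493  0.67437119 -1.66623159]
```

View pics/s9.png

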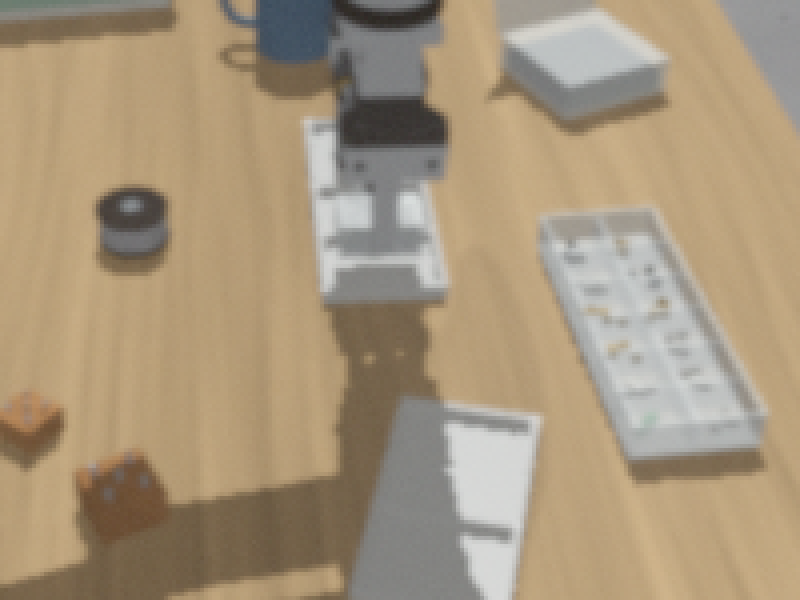

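The box hangs above the end bay at (385,210) with its long side across the tray. Lowering.

Emit:
{"name": "move_arm", "arguments": {"steps": [0,0,0,0,0,-0.012,0.4,0,0,0,0,0,-0.02,0.4,0,0,0,0,0,-0.024,0.4,0,0,0,0,0,-0.0255,0.4,0,0,0,0,0,-0.026,0.4,0,0,0,0,0,-0.026,0.4,0,0,0,0,0,-0.026,0.4]}}

```text
time: 42.1
tool_pos: [0.616, 0.0861, -0.0112]
ee_rot: [3.141, 0.001, 3.128]
wrist_force: [-0.6, 0.2, -0.1]
width: 0.0439
finger_force: 30.0
```

Emit:
{"name": "move_arm", "arguments": {"steps": [0,0,0,0,0,-0.0003,0.4,0,0,0,0,0,-0.0003,0.54,0,0,0,0,0,-0.0003,0.54,0,0,0,0,0,-0.0003,0.54,0,0,0,0,0,0.02,0.54,0,0,0,0,0,0.06,0.54,0,0,0,0,0,0.1,0.6,0,0,0,-0.03,0.01,0.1,0.8,0,0,0,-0.07,0.03,0.1,1,0,0,0,-0.11,0.05,0.1,1,0,0,0,-0.15,0.06,0.1,1,0,0,0,-0.189,0.059,0.1,1]}}

```text
time: 43.3
tool_pos: [0.425, 0.1462, 0.0886]
ee_rot: [3.141, 0.0, 3.129]
wrist_force: [0.5, -0.6, 0.3]
width: 0.0923
finger_force: 0.0
```

Run:
```python
from h import *
p,d,P=cloud("wrist")
find("wrist","squat_spool",P,d,top=.01)
p,d,P=cloud("top")
cv2.imwrite("pics/t10.png",p[130:230,130:360,::-1].repeat(3,0).repeat(3,1))
for T in ["bead_box","bead_jar","tall_spool"]:find("top",T,P,d,top=.012)
```

```text
bead_jar 0.49 [201. 183.] c [0.6133 0.156 ] size [0.0373 0.0371] longaxis 90.0 h 0.0593
tall_spool 0.6 [172. 183.] c [0.6122 0.2391] size [0.0441 0.0424] longaxis 5.1 h 0.0747
```

Emit:
{"name": "move_arm", "arguments": {"steps": [0,0,-0.14,0,0,-0.03,1,0,0,-0.285,0,0,-0.07,1,0,0,-0.285,0,0,-0.095,1,0,0,-0.285,0,0,-0.107,1,0,0,-0.285,0,0,-0.107,1,0,0,-0.285,0,0,-0.107,0.5,0,0,-0.285,0,0,-0.107,0.5,0,0,-0.285,0,0,-0.107,0.5,0,0,-0.285,0,0,-0.107,0.5,0,0,-0.285,0,0,-0.107,0.5,0,0,-0.285,0,0,-0.107,0.5,0,0,-0.285,0,0,-0.107,0.5]}}

```text
time: 44.8
tool_pos: [0.4271, 0.1451, -0.0177]
ee_rot: [3.141, 0.001, 2.843]
wrist_force: [-0.7, -1.0, 3.6]
width: 0.0569
finger_force: 30.0
```

View pics/t10.png

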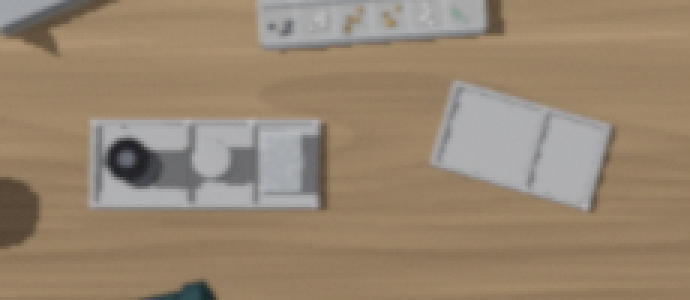

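The tall spool, jar and box stand in their bays at (128,158), (210,158) and (283,160). The squat spool is gripped, so I'll carry it to the short tray's wide bay.

Emit:
{"name": "move_arm", "arguments": {"steps": [0,0,0,0,0,0.03,0.5,0,0,0,0,0,0.07,0.5,0,0,0,0.025,-0.035,0.07,0.5,0,0,0,0.05,-0.07,0.07,0.5,0,0,0,0.08,-0.105,0.07,0.5,0,0,0,0.11,-0.14,0.07,0.5,0,0,0,0.14,-0.18,0.07,0.5,0,0,0,0.17,-0.22,0.07,0.5,0,0,0,0.2,-0.255,0.07,0.5,0,0,0,0.2155,-0.278,0.07,0.5,0,0,0,0.2155,-0.278,0.05,0.5,0,0,0,0.2155,-0.278,0.03,0.5]}}

```text
time: 46.0
tool_pos: [0.6426, -0.1341, 0.0104]
ee_rot: [3.141, -0.0, 2.841]
wrist_force: [-1.2, 0.5, -2.1]
width: 0.0566
finger_force: 30.0
```

Run:
```python
from h import *
p,d,P=cloud("wrist")
find("wrist","squat_spool",P,d,top=.01);find("wrist","short_tray",P,d);find("wrist","bead_box",P,d,top=.01)
o=get_obs();print(o["tool_pos"],o["ee_rot"],o["width"],o["wrist_force"])
```

```text
squat_spool 0.58 [255. 240.] c [ 0.6418 -0.1332] size [0.0571 0.0564] longaxis -28.3 h 0.0591
short_tray 0.87 [167. 195.] c [ 0.6334 -0.1668] size [0.1739 0.0947] longaxis 72.8 h 0.0123
bead_box 0.61 [511.  70.] c [0.5941 0.0651] size [0.0189 0.0027] longaxis -4.0 h 0.0081
[ 0.64127487 -0.13247259  0.01033706] [ 3.14140195e+00 -2.82214751e-03  2.84293415e+00] 0.057165402483029606 [-0.4336571   0.61625467 -0.76111043]
```

Emit:
{"name": "move_arm", "arguments": {"steps": [0,0,0,0,0,-0.012,0.5,0,0,0,0,0,-0.02,0.5,0,0,0,0,0,-0.024,0.5,0,0,0,0,0,-0.0255,0.5,0,0,0,0,0,-0.026,0.5,0,0,0,0,0,-0.0263,0.5,0,0,0,0,0,-0.0263,0.5,0,0,0,0,0,-0.0263,0.67,0,0,0,0,0,-0.0263,0.67,0,0,0,0,0,-0.0263,0.67,0,0,0,0,0,0.01,0.67,0,0,0,0,0,0.06,0.67]}}

```text
time: 47.4
tool_pos: [0.6395, -0.1323, 0.0676]
ee_rot: [-3.142, -0.009, 2.843]
wrist_force: [0.4, -0.8, 0.5]
width: 0.063
finger_force: 0.0
```

Emit:
{"name": "move_arm", "arguments": {"steps": [0,0,-0.14,-0.03,-0.002,0.02,1,0,0,-0.28,-0.07,-0.006,0.02,1,0,0,-0.42,-0.11,-0.01,0.02,1,0,0,-0.56,-0.15,-0.013,0.02,1,0,0,-0.7,-0.19,-0.016,0.02,1,0,0,-0.84,-0.216,-0.019,0.02,1,0,0,-0.84,-0.216,-0.019,0.0,1,0,0,-0.84,-0.216,-0.019,0.0,1]}}

```text
time: 48.2
tool_pos: [0.4243, -0.1514, 0.0697]
ee_rot: [-3.14, -0.002, 2.002]
wrist_force: [-0.8, -0.8, -0.4]
width: 0.0941
finger_force: 0.0
```

Run:
```python
from h import *
p,d,P=cloud("wrist")
find("wrist","wire_jig",P,d,top=.012)
o=get_obs();print(o["tool_pos"],o["ee_rot"],o["width"])
p,d,P=cloud("top")
find("top","squat_spool",P,d,top=.012);find("top","short_tray",P,d)
```

```text
wire_jig 0.95 [136. 216.] c [ 0.3285 -0.2182] size [0.0343 0.0342] longaxis 89.9 h 0.0216
wire_jig 0.9 [223.  92.] c [ 0.3615 -0.074 ] size [0.034 0.034] longaxis -39.3 h 0.022
wire_jig 0.58 [258. 200.] c [ 0.4256 -0.1513] size [0.0459 0.0453] longaxis 24.3 h 0.0292
[ 0.42623806 -0.15193444  0.07155652] [-3.14152394e+00 -2.45485009e-04  2.00287148e+00] 0.09434443963235943
squat_spool 0.55 [291. 174.] c [ 0.6389 -0.1314] size [0.0549 0.0538] longaxis -1.8 h 0.0367
short_tray 0.89 [391. 253.] c [ 0.3954 -0.4314] size [0.1725 0.0942] longaxis 86.0 h 0.0117
short_tray 0.73 [307. 180.] c [ 0.6316 -0.1655] size [0.1728 0.0963] longaxis 73.2 h 0.0123
```

Everything is well aligned. Descend and grip the jig.

Emit:
{"name": "move_arm", "arguments": {"steps": [0,0,0,0,0,-0.04,1,0,0,0,0,0,-0.075,1,0,0,0,0,0,-0.09,1,0,0,0,0,0,-0.09,0.9,0,0,0,0,0,-0.09,0.4,0,0,0,0,0,-0.09,0.4,0,0,0,0,0,-0.09,0.4,0,0,0,0,0,-0.09,0.4,0,0,0,0,0,-0.09,0.4,0,0,0,0,0,-0.09,0.4,0,0,0,0,0,-0.09,0.4]}}

```text
time: 49.55
tool_pos: [0.4263, -0.1522, -0.0179]
ee_rot: [3.142, 0.001, 2.003]
wrist_force: [-1.8, 0.4, 3.9]
width: 0.0458
finger_force: 30.0
```

Emit:
{"name": "move_arm", "arguments": {"steps": [0,0,0,0,0,0.03,0.4,0,0,-0.1,0,0,0.07,0.4,0,0,-0.24,0.03,-0.02,0.07,0.4,0,0,-0.38,0.065,-0.04,0.07,0.4,0,0,-0.52,0.1,-0.062,0.07,0.4,0,0,-0.66,0.14,-0.062,0.07,0.4,0,0,-0.731,0.175,-0.062,0.07,0.4,0,0,-0.731,0.192,-0.062,0.07,0.4,0,0,-0.731,0.192,-0.062,0.06,0.4,0,0,-0.731,0.192,-0.062,0.04,0.4,0,0,-0.731,0.192,-0.062,0.03,0.4,0,0,-0.731,0.192,-0.062,0.03,0.4]}}

```text
time: 50.75
tool_pos: [0.6152, -0.2129, 0.0082]
ee_rot: [-3.135, -0.001, 1.272]
wrist_force: [-0.1, -0.1, -1.3]
width: 0.0457
finger_force: 30.0
```

Run:
```python
from h import *
p,d,P=cloud("wrist")
find("wrist","wire_jig",P,d,top=.012);find("wrist","short_tray",P,d);find("wrist","squat_spool",P,d,top=.01)
o=get_obs();print(o["tool_pos"],o["ee_rot"],o["width"])
```

```text
wire_jig 0.72 [255. 235.] c [ 0.6157 -0.2114] size [0.0477 0.0462] longaxis -17.1 h 0.0551
wire_jig 0.69 [254. 103.] c [ 0.6412 -0.1316] size [0.0568 0.0565] longaxis 88.4 h 0.0352
short_tray 0.77 [272. 144.] c [ 0.6359 -0.1572] size [0.154  0.0947] longaxis 72.7 h 0.0126
squat_spool 0.83 [254. 100.] c [ 0.6409 -0.1314] size [0.0566 0.0563] longaxis 31.3 h 0.0352
[ 0.61854251 -0.21423792  0.01279651] [3.13965121e+00 2.02243833e-04 1.27157779e+00] 0.04592687638779778
```

Emit:
{"name": "move_arm", "arguments": {"steps": [0,0,0,0,0,-0.012,0.4,0,0,0,0,0,-0.02,0.4,0,0,0,0,0,-0.024,0.4,0,0,0,0,0,-0.0255,0.4,0,0,0,0,0,-0.026,0.4,0,0,0,0,0,-0.0263,0.4,0,0,0,0,0,-0.0263,0.4,0,0,0,0,0,-0.0263,0.56,0,0,0,0,0,-0.0263,0.56,0,0,0,0,0,-0.0263,0.56,0,0,0,0,0,0.01,0.56,0,0,0,0,0,0.06,0.56]}}

```text
time: 52.15
tool_pos: [0.6155, -0.2127, 0.0676]
ee_rot: [-3.132, -0.001, 1.272]
wrist_force: [0.3, 0.1, 0.0]
width: 0.0529
finger_force: 0.0
```

Emit:
{"name": "move_arm", "arguments": {"steps": [0,0,0,0,0,0.05,0.7,0,0,0,-0.03,0,0.1,0.8,0,0,0,-0.08,0.02,0.1,0.8,0,0,0,-0.13,0.03,0.1,0.8,0,0,0,-0.18,0.05,0.1,0.8,0,0,0,-0.22,0.07,0.1,0.8,0,0,0,-0.22,0.07,0.1,0.8,0,0,0,-0.22,0.07,0.1,0.8]}}

```text
time: 52.95
tool_pos: [0.3978, -0.1437, 0.1722]
ee_rot: [3.139, 0.0, 1.272]
wrist_force: [-0.7, -0.6, 0.1]
width: 0.0754
finger_force: 0.0
```

Run:
```python
from h import *
p,d,P=cloud("top")
for T in "tall_spool bead_jar bead_box squat_spool wire_jig".split():find("top",T,P,d,top=.012)
a=p[130:230,130:360,::-1].repeat(3,0).repeat(3,1)
p,d,P=cloud("side"); 
b=cv2.resize(p[110:290,200:350,::-1],(690,828))[200:500]
cv2.imwrite("pics/end.png",np.vstack([a,cv2.resize(p[120:275,190:345,::-1],(690,690))[:300]]))
cv2.imwrite("pics/end2.png",cv2.resize(p[120:275,190:345,::-1],(600,600)))
print(get_obs()["tool_pos"],get_obs()["time"])
```

```text
tall_spool 0.53 [171. 184.] c [0.6109 0.2378] size [0.0397 0.0395] longaxis 0.2 h 0.0743
bead_jar 0.68 [200. 184.] c [0.6134 0.155 ] size [0.0373 0.0353] longaxis -49.0 h 0.0588
bead_box 0.59 [228. 184.] c [0.6126 0.0874] size [0.0633 0.0444] longaxis -0.1 h 0.0366
squat_spool 0.51 [290. 176.] c [ 0.6388 -0.1313] size [0.0547 0.0539] longaxis 0.0 h 0.037
wire_jig 0.67 [317. 185.] c [ 0.6162 -0.2111] size [0.0461 0.0459] longaxis -17.2 h 0.0354
wire_jig 0.66 [274. 262.] c [ 0.361  -0.0723] size [0.0308 0.0306] longaxis 44.8 h 0.0243
[ 0.39905434 -0.14433147  0.17129085] 53.3
```

View pics/end2.png

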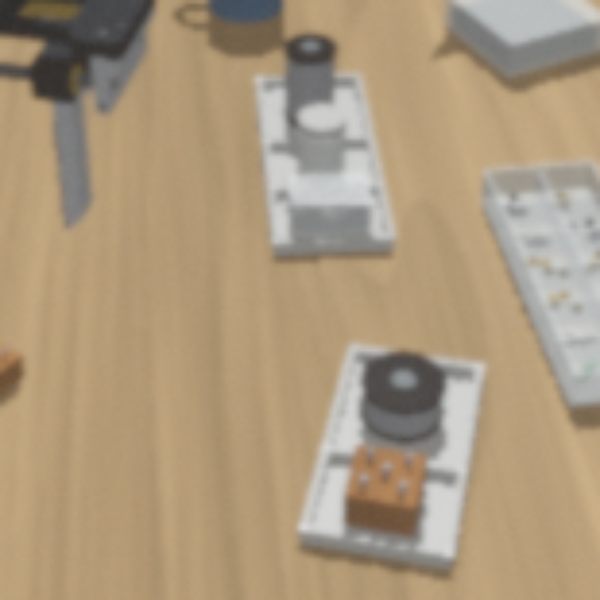

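All five stand flat in their bays: spool, jar and box in the long tray at (312,75), (320,135) and (330,205), and the squat spool and large jig in the short tray at (403,395) and (385,490). I'll hand it in.

```bash
python3 -c "
from bench import *
print(close_job())"
```

```text
the job is handed in; nothing more can be done
None
```

Both kits are made up and the job is handed in at about 53 s: all five pieces stand flat in their bays. The fingertips were about 39.5 mm higher than specified, which made several grasps miss until I corrected for it.

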